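Close, pin and hold a hinged wax mould

TASK

Swing the open lid of the hinged metal wax mould down onto its base. Then push the square-headed steel pin, which stands in the wooden block, down through the hole in the lid into the hole in the base until its collar presses the lid fully shut; a sprung ejector keeps lifting the lid, so finish while still gripping the pin by its head and pressing down firmly through it, holding the mould fully shut for the wax to be injected. Leave the round-knobbed punch, the brick, the jar and the tweezers where they are.

Things in the scene. Friction and masses are not known exactly. Their poses are not given: they have to be found in the camera images.
- mould: Fixed base of the hinged aluminium mould: block 90 (x) x 140 (y) x 32 mm, origin at the centre of its underside, z up, on the bench left or right of the middle. Hinge along its +y edge; pin hole near its -y edge (x 0, y -55 mm). A sprung steel ejector, 10 mm across, stands 8 mm out of its top at x 0, y -20 mm and holds an unpressed lid about 0.09 rad open.
- mould_hole (a point): Centre of the mouth of the pin hole in the top face of the base (32 mm above the bench); the hole is 10 mm across, with a small chamfer, vertical and goes right through. Axes as the mould's.
- lid_hinge (a point): Middle of the hinge axis, 33 mm above the bench at the mould's +y edge. The axis runs along this point's x axis; seen from it, the closed lid reaches out along its -y. This point does not turn with the lid.
- lid (a joint): Lid opening in rad: 0 fully shut, 1.57 upright; starts 0.75 to 1.35. The lid is a plate 90 x 140 x 12 mm, 0.35 kg, its underside in line with the hinge axis. The hinge is stiff (0.2 N m) and stays where left when well open; below about 0.5 rad the lid sinks onto the ejector. From there about 6 N down at the pin hole shuts it; let go, it springs up again.
- lid_hole (a point): Centre of the mouth of the pin hole in the lid's outer (top) face; turns with the lid, z is the outward normal of the lid's outer face. 125 mm from the hinge axis along the lid, 12 mm from its underside; the hole is 12 mm across and goes through the lid. With the lid shut it lies 45 mm above the bench, straight above mould_hole.
- pin_grip (a point): Centre of the square head of the steel locking pin, 90 g. Head 16 x 16 mm, 40 mm tall, sides along this point's x and y, z up. Below it a round collar 22 mm across, 4 mm thick (underside 24 mm below this point; keep the fingers above it), then a shank 8 mm across, 40 mm long. In the block the collar rests on the block's top. Pin and punch may swap holes.
- pin_tip (a point): Lower end of the pin's shank, on its axis, 64 mm below pin_grip. The last 8 mm taper to 4 mm across. With the pin fully home and the lid shut it is 5 mm above the bench.
- pin_block: Fixed light-wood block 150 (x) x 60 (y) x 45 mm high, origin at the centre of its underside, with two through holes 10 mm across at x -50 and +50 mm; one holds the pin, the other the punch. It stands on the other side of the middle from the mould.
- punch_knob (a point): Centre of the round wooden knob (28 mm across, 32 mm tall) of a punch that stands in the block's other hole. Not needed; leave it.
- brick_mid (a point): Centre of a loose pale soldering brick, 60 x 90 x 30 mm, beyond the work. Leave it.
- jar_mid (a point): Centre of a small amber glass jar, 44 mm across, 50 mm high, beyond the work. Leave it.
- tweezers_mid (a point): Centre of steel tweezers lying flat, 110 mm long, 5 mm thick, beyond the work. Leave them.
There are look-alikes about, which are no part of the job. What is shaped like the part that bears pin_grip but black, green or turquoise is not meant.

How it is judged (in metres and radians):
On the way, in this order (a step that is already met when the one before it is completed fails the run):
1. the lid has been swung down onto the ejector (value of joint lid below 0.13 rad), for 0.2 s.
2. the pin's tip is in the hole of the base (horizontal distance between pin_tip and mould_hole below 0.004 m and z of pin_tip in the frame of mould below 0.028 m), for 0.1 s.
At the end, for the whole second after the job is handed in: The lid is shut to within 0.02 rad, the pin stands in both holes (tip within 4 mm of the base hole's axis, upright within 0.12 rad, less than 10 mm above the bench), the fingers still hold the pin and it presses on the lid with more than 2.5 N, the lid at rest (horizontal distance between pin_tip and mould_hole below 0.004 m and z of pin_tip in the frame of mould below 0.01 m and value of joint lid below 0.02 rad and angle between pin_tip's own z axis and vertical below 0.12 rad and contact force between the fingers and pin above 1 N and contact force between pin and lid above 2.5 N and velocity of joint lid below 0.1 rad/s); the arm keeps its last pose, push and grip.
It fails at once if the punch, brick, jar or tweezers are moved more than 20 mm (distance of any of punch_knob, brick_mid, jar_mid, tweezers_mid from where it was at the start of the episode above 0.02 m).
It also fails if it takes over 59 s, if anything falls off the work surface, if the arm or the gripper's body presses on something with over 40 N, if the wrist force passes 120 N, or if a joint passes its speed limit or range.

ROBOT

A 7-joint arm with a two-finger parallel gripper is mounted at the origin on the work surface. World frame = base frame: x ahead of the robot, y to its left, z up, the work surface at z = 0. Lengths are in mm, angles in rad, forces in N, time in s.
With the tool pointing down it reaches from about 400 to 875 mm from the base axis. Payload 4.4 kg.
Tool frame: the origin (TCP) lies on the centre line of the jaws, within the pads' length; the fingertips stand 25 mm ahead of it and the grasp point (between the pads) lies 6 mm ahead of it (ctrl.finger_overhang is the distance from the TCP to the fingertips, in mm); z points along the fingers, y is the line along which they close (so a half turn about z gives the same grasp; the last joint's range is limited). The gripper opens to 85 mm and grips with 20 to 120 N. Pads are 22 mm wide; open, the fingers measure 114 mm over their backs; the gripper's body (76 mm by 85 mm) begins 54 mm behind the grasp point. The pads swing forward as they close: fully open they stand 13 mm farther back than shut.
Start: joints at [-1.197, 0.628, 0.038, 1.517, -0.027, 0.996, -0.02], TCP at [276.723, 588.168, 256.313] pointing down, gripper open.
Joint ranges: [-3.06, 3.06], [-0.37, 2.12], [-1.25, 1.32], [0.18, 2.47], [-1.1, 4.24], [0.23, 1.98], [-2.94, 2.94]. Speed limits (rad/s): [2.57, 2.57, 3.14, 3.14, 3.14, 3.14, 3.14].

INTERFACE

Orientations are given as [roll, pitch, yaw] about the fixed x, y, z axes, in that order (R = Rz(yaw) Ry(pitch) Rx(roll)).
In Python, from cell import ctrl gives the robot as it stands. The module is installed in compiled form; this text tells all that it offers.
- The arm moves only by the tool play_rows, never from a script. Its argument "targets" is a list of rows, each a list of 5 numbers: the closure, from 0 (fully open) to 1 (shut), then the shift along the tool's x, y, z in cm, then the turn about the tool's z in degrees. In form: [[gripper, dx, dy, dz, spin], ...]. A call has 1 to 10 rows; each row is the pose to reach, as a shift and turn from the pose commanded when the call began, along the tool's axes at that moment; what a row does not reach only later rows make up. A row lasts 1/10 s, in which the tool goes at most 50 mm and 8.59 degrees, less where a joint would pass 70% of its speed; a pose out of reach is approached as far as the arm can. A call with a gripper value outside its range is refused whole. The fingers move at their own pace and stop on an object; the grip force is fixed at half the most. Time passes only in rows, so rows that repeat a pose let the fingers close. It gives the time, the measured TCP pose, the force, the opening and the grip force at its end, in the units of the state.
- ctrl.read_state(): the state, without advancing time (a new reading comes with each control period).
- ctrl.get_image(name): name is "side" or "top"; returns (picture, depth): 400x640x3 uint8, red, green, blue; 400x640 float32, mm along the optical axis (not along the pixel's ray), 0 where there is no reading.
- ctrl.calibration(name): a dict with "vfov" (degrees; the focal length in pixels is half the picture's height over the tangent of half this angle, whatever the lens; pixels are square), "cx", "cy" (the principal point, pixels), "extrinsics" (4x4, takes a point from camera to world coordinates). Camera axes: x right, y down, z forward; pixel columns grow to the right and rows downward; lengths in mm; the calibration is good to about 2 mm. A picture is of the moment at which its call begins. calibration takes no time and is no camera call.
- ctrl.finish_job(): hands the job in; it is judged then, once.
Trained networks look in the newest picture that a camera, given by its name, has taken for a name from the list of things; names that differ only in an ending like _2 or _b are one class to them, and where a whole thing is asked for, a point or a joint stands for the part that bears it (a point fixed in the world has none). Each returns a list of dicts, best first, with "confidence" (0 to 1); they miss things now and then, are a little off and sometimes report something else, mostly with a low value. They report only what shows in the picture. A call takes as long as a camera call. They do not tell look-alikes from the thing itself.
- ctrl.search_frame(camera, name): "bbox" ([left, top, right, bottom] in pixels, round what is visible of it).
- ctrl.trace(camera, name): "pixels" (400x640 bool, what is visible of it) and "bbox" ([left, top, right, bottom] in pixels, round what is visible of it).
The state is a dict: "clock": time; "qpos": joint angles; "qd": joint speeds; "tau": joint torques, N m; "eef_pos": TCP position; "tool_rot": TCP orientation; "force": force on the tool from outside, world axes, zero at the start; "torque": the same for the moment, N m; "width": finger opening in mm; "gripper_force": force on a finger pad.
Only numpy, scipy, OpenCV 4.12 (cv2) and the standard library are available. Lean on these libraries where they do the work, as an engineer would, in place of code of your own. Each camera call takes 0.05 s, during which the arm holds its last target. There are 200 camera calls.

## Working session

There is one attempt and no reset: what is moved stays moved. The work goes in short steps, Python scripts to look and compute and a tool call to move; the robot and the scene stay as the last step left them, time stands still between calls to the robot, and variables do not carry over. Pictures are saved under pics/ and viewed, at most 10 in all, crops included, and the job is handed in when it is done.

Besides the shell and the picture viewer there is one more tool, called as a command line: name --pt "numbers of a row" for each row, then --argument value for the rest. play_rows: Moves the arm, as the interface text tells. Its arguments: {"type":"object","properties":{"targets":{"type":"array"}},"required":["targets"]}

```bash
mkdir -p pics; cat > h.py <<'E'
import numpy as np, cv2
from cell import ctrl
def cam(n):
    c=ctrl.calibration(n); return 200/np.tan(np.radians(c['vfov'])/2),c['cx'],c['cy'],np.array(c['extrinsics'])
def world(n,d):
    f,cx,cy,E=cam(n); v,u=np.mgrid[0:400,0:640]
    P=np.stack([(u-cx)/f*d,(v-cy)/f*d,d,np.ones_like(d)],-1)@E.T
    P=P[...,:3]; P[d==0]=np.nan; return P
def proj(n,p):
    f,cx,cy,E=cam(n); q=np.linalg.inv(E)@np.append(p,1); return q[0]/q[2]*f+cx,q[1]/q[2]*f+cy
E
python3 - <<'E'
from h import *
print(ctrl.read_state())
ims=[]
for n in ['top','side']:
    im,d=ctrl.get_image(n); ims.append(im); np.savez('pics/%s0.npz'%n,im=im,d=d)
    P=world(n,d); print(n,cam(n)[3][:3,3])
    for t in ['mould','lid','pin_grip','pin_block','punch_knob']:
        for r in ctrl.trace(n,t)[:4]:
            m=r['pixels']; Q=P[m]; Q=Q[~np.isnan(Q[:,0])]
            print(n,t,round(r['confidence'],2),np.round(r['bbox']),np.round(np.percentile(Q,[2,50,98],axis=0)).tolist() if len(Q) else None, np.median(im[m],axis=0))
    cv2.imwrite('pics/%s0.png'%n,im[...,::-1])
E
```

```text
{'clock': 0.0, 'qpos': array([-1.19679452,  0.62935577,  0.03843565,  1.51837376, -0.02698685,
        0.99634281, -0.0200128 ]), 'qd': array([-0.00017037, -0.00062309,  0.0002884 ,  0.00052345, -0.00125267,
        0.00116081,  0.00121016]), 'tau': array([ 2.22579242e-04, -5.63410664e+01,  1.22572079e+00, -1.93454486e+01,
        1.08590358e-02,  1.01749101e-02,  6.60466199e-06]), 'eef_pos': array([276.46397299, 587.61642047, 255.38087584]), 'tool_rot': array([-3.13963116e+00,  3.42145457e-05,  2.70179021e+00]), 'force': array([ 0.41071946, -0.74626573, -0.35024081]), 'torque': array([ 0.01539706,  0.00195666, -0.01355129]), 'gripper_force': 0.0, 'width': 85.32973462400186}
top [4.63990284e+02 4.88667366e-01 9.23877231e+02]
top mould 0.85 [377. 233. 458. 292.] [[451.0, -298.0, 3.0], [503.0, -200.0, 89.0], [563.0, -147.0, 161.0]] [245. 236. 230.]
top lid 0.74 [381. 237. 445. 294.] [[450.0, -231.0, 38.0], [496.0, -190.0, 112.0], [543.0, -148.0, 161.0]] [245. 236. 230.]
top pin_grip 0.68 [232. 250. 248. 260.] [[507.0, 145.0, 45.0], [516.0, 152.0, 86.0], [526.0, 163.0, 91.0]] [213. 199.
[... 1467 characters left out ...]
1.0, 259.0, -0.0], [479.0, 303.0, 15.0], [496.0, 329.0, 20.0]] [ 32. 202.  70.]
side pin_grip 0.59 [371. 244. 385. 271.] [[425.0, -8.0, -1.0], [441.0, 22.0, 15.0], [459.0, 59.0, 21.0]] [23. 22. 25.]
side pin_grip 0.56 [342. 259. 357. 302.] [[436.0, 108.0, 4.0], [444.0, 128.0, 52.0], [457.0, 147.0, 76.0]] [27. 27. 28.]
side pin_block 0.84 [262. 224. 328. 303.] [[485.0, 97.0, -0.0], [548.0, 153.0, 43.0], [637.0, 191.0, 46.0]] [236. 188. 112.]
side pin_block 0.26 [382. 136. 436. 214.] [[448.0, -225.0, 1.0], [493.0, -179.0, 88.0], [541.0, -144.0, 158.0]] [254. 254. 254.]
side punch_knob 0.73 [276. 226. 291. 241.] [[597.0, 114.0, 48.0], [605.0, 126.0, 70.0], [617.0, 134.0, 77.0]] [216. 131.  61.]
```

```bash
python3 - <<'E'
from h import *
a=cv2.imread('pics/top0.png')[170:320,200:480]; b=cv2.imread('pics/side0.png')[110:330,240:460]
a=cv2.resize(a,None,fx=2.8,fy=2.8,interpolation=cv2.INTER_CUBIC)
cv2.imwrite('pics/a.png',a)
cv2.imwrite('pics/b.png',cv2.resize(b,(600,600),interpolation=cv2.INTER_CUBIC))
z=np.load('pics/top0.npz'); P=world('top',z['d'])
def rect(m):
    Q=P[m][:,:2].astype(np.float32); (c,s,ang)=cv2.minAreaRect(Q); return np.round(c,1),np.round(s,1),round(ang,1),len(Q)
Z=P[...,2];X=P[...,0];Y=P[...,1]
blk=(abs(Z-45)<4)&(X>470)&(X<660)&(Y>70)&(Y<200); print('block',rect(blk))
m=(Z>80)&(X>490)&(X<540)&(Y>130)&(Y<180); print('pin',rect(m),P[m].mean(0))
m=(Z>66)&(X>580)&(X<650)&(Y>90)&(Y<150); print('knob',rect(m),P[m].mean(0))
bs=(abs(Z-32)<5)&(X>400)&(X<650)&(Y<-100)&(Y>-350); print('base',rect(bs),P[bs].mean(0))
for n in ('top','side'):
    z=np.load('pics/%s0.npz'%n); P=world(n,z['d']); r=(P[...,0]>400)&(P[...,0]<640)&(P[...,1]<-100)&(P[...,1]>-340)
    Q=P[r&(P[...,2]>55)]
    for _ in range(6):
        c=np.median(Q,0) if _==0 else Q.mean(0); w=np.linalg.svd(Q-Q.mean(0),full_matrices=False)[2][2]; w*=np.sign(w[2]) ; e=(Q-Q.mean(0))@w; Q=Q[abs(e)<max(3,1.5*e.std())]
    print(n,'lid n',w,'c',Q.mean(0),len(Q),'tilt',np.arccos(w[2]),'max z',Q[:,2].max(),np.round([Q[Q[:,0].argmin()],Q[Q[:,0].argmax()],Q[Q[:,1].argmin()],Q[Q[:,1].argmax()],Q[Q[:,2].argmax()],Q[Q[:,2].argmin()]]).tolist())
E
```

```text
block (array([563.8, 137.2]), array([ 60.9, 149.9]), 69.2, 1733)
pin (array([517.1, 154.6]), array([15.7, 15.5]), 57.0, 68) [516.78915623 154.19067427  87.63938986]
knob (array([610.2, 119.5]), array([23.8, 25.6]), 1.8, 127) [609.43725265 118.95959113  73.06553192]
base (array([ 509.5, -225.2]), array([ 90. , 151.2]), 20.9, 733) [ 528.57561311 -275.99306121   31.4884477 ]
top lid n [-0.31375697  0.82718591  0.46617597] c [ 496.0191191  -190.45378264  112.50965685] 1963 tilt 1.0858329364816819 max z 164.34177712931262 [[446.0, -177.0, 55.0], [547.0, -197.0, 159.0], [465.0, -233.0, 160.0], [527.0, -145.0, 56.0], [474.0, -226.0, 164.0], [446.0, -177.0, 55.0]]
side lid n [-0.31512685  0.82759948  0.46451499] c [ 495.67055411 -187.72420479  108.40979941] 1957 tilt 1.0877094750094791 max z 162.31535607353868 [[445.0, -178.0, 60.0], [548.0, -200.0, 159.0], [465.0, -229.0, 160.0], [524.0, -146.0, 57.0], [538.0, -200.0, 162.0], [480.0, -161.0, 55.0]]
```

View pics/top0.png

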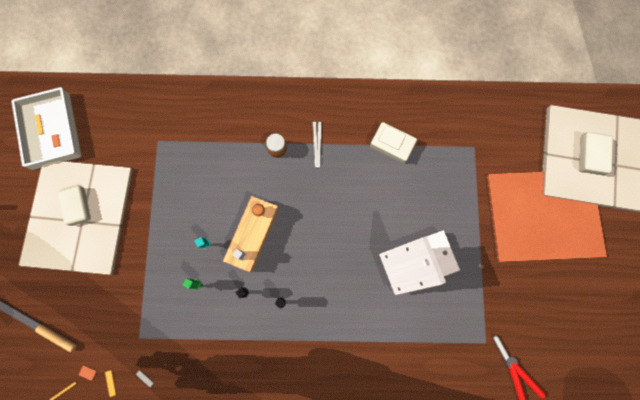

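View pics/a.png

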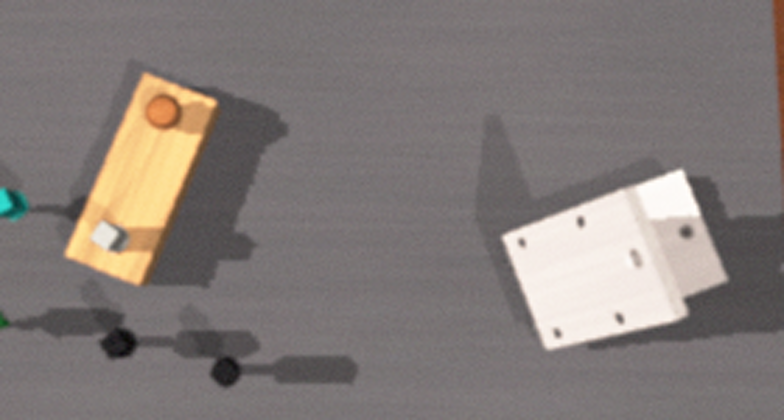

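View pics/b.png

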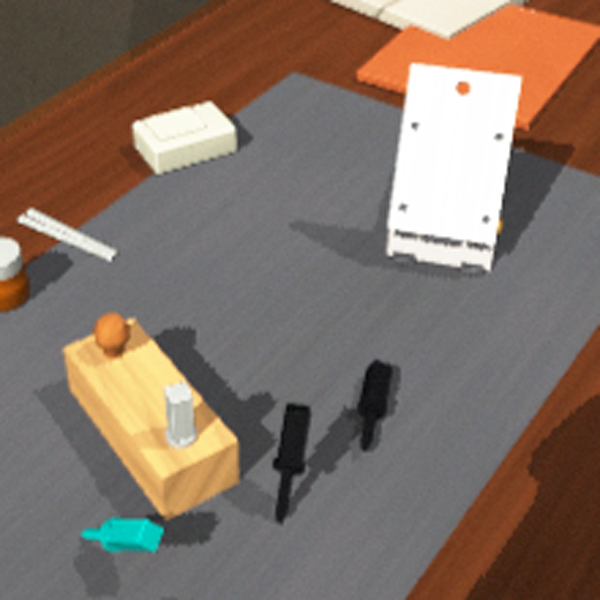

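Top view: steel pin stands in the block at (238,255). Look-alikes: turquoise (200,242), green (192,284), black (242,293) and (281,302), and the orange knob at (258,210) is the punch. I choose (238,255), the bright steel head, and crop b confirms it is steel with a collar on the block. The mould is at right, hinge on the left (+y world) side. The lid is about 1.087 rad open and the base hole shows at about (445,253).

```bash
cat >> h.py <<'E'
from scipy.spatial.transform import Rotation as R
def ray(n,u,v,z):
    f,cx,cy,E=cam(n); d=E[:3,:3]@np.array([(u-cx)/f,(v-cy)/f,1]); o=E[:3,3]; return o+d*(z-o[2])/d[2]
def rel(p,yaw=None,base=None):
    s=ctrl.read_state(); M=R.from_euler('xyz',s['tool_rot']).as_matrix()
    o=np.round(M.T@(np.array(p)-s['eef_pos'])/10,2).tolist()
    if yaw is not None: o.append(round((np.degrees(s['tool_rot'][2])-yaw+180)%360-180,1))
    return o
E
python3 - <<'E'
from h import *
print(ctrl.finger_overhang)
z=np.load('pics/top0.npz'); im=z['im']; P=world('top',z['d']); g=cv2.cvtColor(im,cv2.COLOR_RGB2GRAY).astype(float)
w=g[247:259,439:452]; print(w.astype(int))
yy,xx=np.mgrid[247:259,439:452]; k=np.clip(150-w,0,None)*(np.hypot(xx-445.4,yy-252.9)<4.5); u,v=(xx*k).sum()/k.sum(),(yy*k).sum()/k.sum()
h=ray('top',u,v,32); print('hole',u,v,h)
U=np.array([-0.3555,0.9347]);X=np.array([U[1],-U[0]])
# base top extents in mould axes relative to hole
m=(abs(P[...,2]-32)<3)&(P[...,0]>440)&(P[...,0]<620)&(P[...,1]<-200)&(P[...,1]>-340)
Q=P[m][:,:2]-h[:2]; print('x ext',np.percentile(Q@X,[1,99]),'y ext',np.percentile(Q@U,[1,99]), np.median(P[m][:,2]))
# lid extents
for n in ('top','side'):
    z=np.load('pics/%s0.npz'%n);Pn=world(n,z['d']); m=(Pn[...,2]>50)&(Pn[...,0]>430)&(Pn[...,0]<570)&(Pn[...,1]<-120)&(Pn[...,1]>-260); Q=Pn[m]
    print(n,'lid x ext',np.percentile((Q[:,:2]-h[:2])@X,[1,99]))
    nn=np.array([U[0]*np.sin(1.087),U[1]*np.sin(1.087),np.cos(1.087)]); H=np.append(h[:2]+125*U,33); print('outer face dist (12)',np.median((Q-H)@nn))
H=np.append(h[:2]+125*U,33)
print('H',H)
tp=lambda r,th,pad=0: H+np.append(U*(-r*np.cos(th)+12*np.sin(th)),r*np.sin(th)+12*np.cos(th))
for th in (1.087,.8,.6,.4,.2,.1): print(th,tp(112,th))
g2=cv2.resize(im[245:268,225:255],None,fx=18,fy=18,interpolation=cv2.INTER_CUBIC); cv2.imwrite('pics/c.png',g2[...,::-1])
E
```

```text
25.0
[[223 224 222 223 223 221 220 211 221 221 206 147  92]
 [199 199 199 201 199 198 195 195 198 199 197 168 112]
 [198 199 195 193 192 187 186 190 193 198 199 186 136]
 [197 196 196 192 178 153 148 165 187 199 201 194 167]
 [195 198 193 175 136 115 105 130 169 194 203 200 182]
 [194 198 192 160 112  86  85 107 152 190 202 203 188]
 [199 199 193 168 115  86  81 105 148 185 199 197 193]
 [201 200 201 185 149 118 112 131 162 188 195 194 196]
 [205 200 200 199 189 170 163 170 188 197 195 194 196]
 [199 197 200 198 196 192 191 191 192 191 194 194 194]
 [198 195 198 196 195 196 196 195 195 196 196 197 196]
 [199 195 193 195 194 193 194 195 197 196 199 196 198]]
hole 444.61965134706816 252.4389857369255 [ 529.94093656 -279.96913683   32.        ]
x ext [-43.61900329  44.47644823] y ext [-15.32515085  22.22060579] 31.501301728830242
top lid x ext [-43.65067144  44.57425832]
outer face dist (12) 10.992378916828205
side lid x ext [-42.99034777  45.35741556]
outer face dist (12) 11.54266454714271
H [ 485.50343656 -163.13163683   33.        ]
1.087 [ 500.2471622  -201.89664486  137.72809066]
0.8 [ 510.18326982 -228.02120123  121.70436269]
0.6 [ 515.95623461 -243.19979531  106.1439844 ]
0.4 [ 520.51514245 -255.18632458   87.66758627]
0.2 [ 523.67824406 -263.50292394   67.01176398]
0.1 [ 524.69463305 -266.17526934   56.12139265]
```

View pics/c.png

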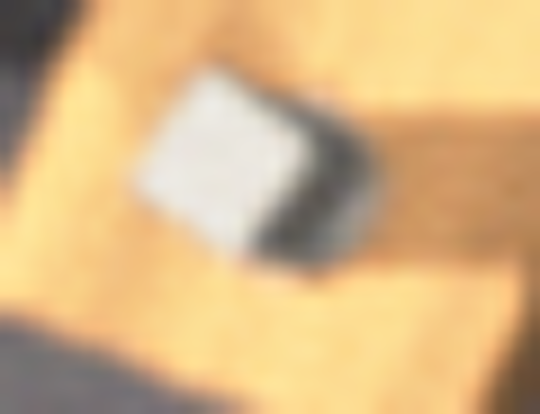

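Crop shows the square steel head at about (237,253.5), edges at about 54° world. The measured heights and sizes agree with the given ones. Moving to the lid now.

```bash
python3 - <<'E'
from h import *
print(ray('top',236.97,253.5,89))
print(rel([540,200,256],110.8),rel([486,-164.5,240],110.8))
E
```

```text
[516.74326423 154.76916108  89.        ]
[-40.35, -23.91, 0.03, np.float64(44.0)] [-50.98, -59.19, 1.63, np.float64(44.0)]
```

play_rows --pt "1 -40.4 -23.9 0 44" --pt "1 -40.4 -23.9 0 44" --pt "1 -40.4 -23.9 0 44" --pt "1 -40.4 -23.9 0 44" --pt "1 -40.4 -23.9 0 44" --pt "1 -40.4 -23.9 0 44" --pt "1 -40.4 -23.9 0 44" --pt "1 -40.4 -23.9 0 44" --pt "1 -40.4 -23.9 0 44" --pt "1 -40.4 -23.9 0 44"

```text
clock: 1.6
eef_pos: [543.6, 193.7, 256.8]
tool_rot: [3.14, 0.004, 1.926]
force: [0.5, 0.3, 0.4]
width: -0.0
gripper_force: 0.0
```

```bash
python3 - <<'E'
from h import *
s=ctrl.read_state();print(s['eef_pos'],s['tool_rot'],s['clock'])
print(rel([486,-164.5,230],110.8))
E
```

```text
[543.60480819 193.66455719 256.81002575] [3.14004823 0.00362184 1.92645184] 1.6
[-31.56, -17.88, 2.77, np.float64(-0.4)]
```

play_rows --pt "1 -31.6 -17.9 2.7 0" --pt "1 -31.6 -17.9 2.7 0" --pt "1 -31.6 -17.9 2.7 0" --pt "1 -31.6 -17.9 2.7 0" --pt "1 -31.6 -17.9 2.7 0" --pt "1 -31.6 -17.9 2.7 0" --pt "1 -31.6 -17.9 2.7 0" --pt "1 -31.6 -17.9 2.7 0" --pt "1 -31.6 -17.9 2.7 0" --pt "1 -31.6 -17.9 2.7 0"

```text
clock: 2.6
eef_pos: [485.8, -157.8, 229.3]
tool_rot: [3.141, -0.001, 1.935]
force: [0.2, 0.3, -0.0]
width: -0.3
gripper_force: 0.0
```

```bash
python3 - <<'E'
from h import *
s=ctrl.read_state();print(s['eef_pos'],s['tool_rot'],s['clock'])
U=np.array([-0.3555,0.9347]);H=np.array([485.5,-163.1,33])
tp=lambda r,th: H+np.append(U*(-r*np.cos(th)+12*np.sin(th)+11),r*np.sin(th)+12*np.cos(th)+25)
a=tp(112,1.087); a[:2]+=20*U
print(rel(a+[0,0,20]),rel(a))
for th in (1.087,.95,.8,.65,.5,.35,.25,.15,.1): print(th,rel(tp(112,th)))
E
```

```text
[ 485.7682754  -157.82077699  229.30103531] [ 3.14101006e+00 -1.07366523e-03  1.93460371e+00] 2.6
[-1.54, -0.22, 4.66] [-1.54, -0.22, 6.66]
1.087 [-3.54, -0.22, 6.65]
0.95 [-4.93, -0.22, 7.32]
0.8 [-6.34, -0.22, 8.25]
0.65 [-7.58, -0.22, 9.39]
0.5 [-8.65, -0.22, 10.7]
0.35 [-9.51, -0.22, 12.15]
0.25 [-9.95, -0.22, 13.19]
0.15 [-10.29, -0.22, 14.26]
0.1 [-10.42, -0.23, 14.81]
```

play_rows --pt "1 -0.9 -0.2 4.0 0" --pt "1 -0.9 -0.2 6.6 0" --pt "1 -2.9 -0.2 6.6 0" --pt "1 -3.6 -0.2 7.0 0" --pt "1 -4.3 -0.2 7.3 0" --pt "1 -5.0 -0.2 7.8 0" --pt "1 -5.7 -0.2 8.2 0" --pt "1 -6.3 -0.2 8.8 0" --pt "1 -6.9 -0.2 9.4 0" --pt "1 -6.9 -0.2 9.4 0"

```text
clock: 3.6
eef_pos: [507.6, -225.3, 134.4]
tool_rot: [-3.14, -0.0, 1.933]
force: [-0.9, 1.0, 0.0]
width: 0.0
gripper_force: 0.0
```

```bash
cat >> h.py <<'E'
U=np.array([-0.3555,0.9347]);H=np.array([485.5,-163.1,33])
tp=lambda r,th: H+np.append(U*(-r*np.cos(th)+12*np.sin(th)+11),r*np.sin(th)+12*np.cos(th)+25)
def shot(name,n,box,k):
    im,d=ctrl.get_image(n); np.savez('pics/%s.npz'%name,im=im,d=d)
    l,t,r,b=box; cv2.imwrite('pics/%s.png'%name,cv2.resize(im[t:b,l:r],None,fx=k,fy=k,interpolation=cv2.INTER_CUBIC)[...,::-1])
    return im,d
E
python3 - <<'E'
from h import *
print(rel([0,0,0]),ctrl.read_state()['eef_pos'])
for th in (.65,.5,.35,.25,.15,.1): print(th,rel(tp(112,th)))
shot('d','side',(350,100,480,230),4)
E
```

```text
[39.03, -39.48, 13.49] [ 507.57937633 -225.3137975   134.37879015]
0.65 [-0.49, 0.15, -0.1]
0.5 [-1.55, 0.15, 1.21]
0.35 [-2.41, 0.16, 2.67]
0.25 [-2.86, 0.16, 3.7]
0.15 [-3.2, 0.16, 4.78]
0.1 [-3.33, 0.16, 5.32]
```

View pics/d.png

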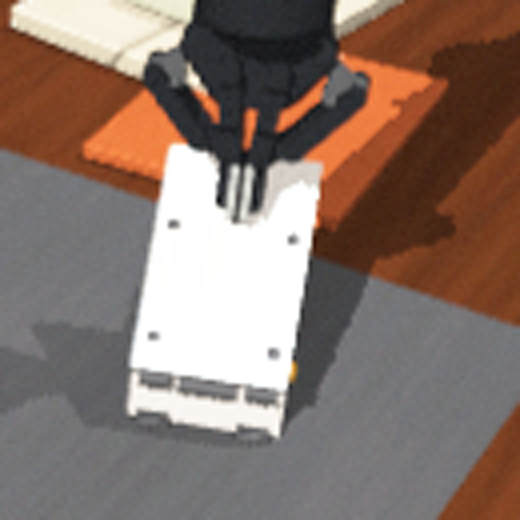

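The fingertips bear on the lid's outer face near its hole, and the lid is swinging down. Continuing.

play_rows --pt "1 -0.7 0.1 0.6 0" --pt "1 -1.3 0.1 1.3 0" --pt "1 -1.8 0.1 2.0 0" --pt "1 -2.2 0.1 2.8 0" --pt "1 -2.5 0.1 3.5 0" --pt "1 -2.7 0.1 4.2 0" --pt "1 -2.9 0.1 4.8 0" --pt "1 -3.0 0.1 5.3 0" --pt "1 -3.0 0.1 5.4 0" --pt "1 -3.0 0.1 5.4 0"

```text
clock: 4.65
eef_pos: [519.5, -251.8, 81.1]
tool_rot: [-3.141, -0.0, 1.934]
force: [-0.3, 0.1, -0.1]
width: 0.2
gripper_force: 0.0
```

play_rows --pt "1 0 0 0.1 0" --pt "1 0 0 0.1 0" --pt "1 0 0 0.1 0" --pt "1 0 0 -3 0" --pt "1 0 0 -8 0" --pt "1 0 0 -13 0" --pt "1 0 0 -17 0" --pt "1 0 0 -17 0" --pt "1 0 0 -17 0"

```text
clock: 5.55
eef_pos: [519.9, -252.0, 252.4]
tool_rot: [3.14, 0.001, 1.934]
force: [1.4, 0.5, -0.6]
width: 0.2
gripper_force: 0.0
```

```bash
python3 - <<'E'
from h import *
s=ctrl.read_state();print(s['eef_pos'],np.degrees(s['tool_rot'][2]))
print(rel([516.8,154.5,245],54+90),rel([516.8,154.5,245],54+90-180))
im,d=ctrl.get_image('side'); P=world('side',d); m=(P[...,0]>440)&(P[...,0]<570)&(P[...,1]<-140)&(P[...,1]>-320)&(P[...,2]>40)&(P[...,2]<75)
Q=P[m]; 
for _ in range(4):
    w=np.linalg.svd(Q-Q.mean(0),full_matrices=False)[2][2]; w*=np.sign(w[2]); Q=Q[abs((Q-Q.mean(0))@w)<4]
print('lid',np.arccos(w[2]),w,len(Q))
E
```

```text
[ 519.94940583 -251.96845004  252.40557446] 110.81240643467247
[38.11, 14.15, 0.71, np.float64(-33.2)] [38.11, 14.15, 0.71, np.float64(146.8)]
lid 0.09181232021544627 [-0.03347958  0.08535198  0.99578821] 1396
```

Lid rests on the ejector (0.092 rad). Now to the pin.

play_rows --pt "0.45 38.1 14.1 0.7 -33.2" --pt "0.45 38.1 14.1 0.7 -33.2" --pt "0.45 38.1 14.1 0.7 -33.2" --pt "0.45 38.1 14.1 0.7 -33.2" --pt "0.45 38.1 14.1 0.7 -33.2" --pt "0.45 38.1 14.1 0.7 -33.2" --pt "0.45 38.1 14.1 0.7 -33.2" --pt "0.45 38.1 14.1 0.7 -33.2" --pt "0.45 38.1 14.1 0.7 -33.2" --pt "0.45 38.1 14.1 0.7 -33.2"

```text
clock: 6.6
eef_pos: [514.7, 156.3, 242.5]
tool_rot: [-3.139, -0.003, 2.518]
force: [-0.2, -1.1, -0.5]
width: 46.7
gripper_force: 0.0
```

play_rows --pt "0.45 0 0 0 0" --pt "0.45 0 0 0 0" --pt "0.45 0 0 0 0"

```text
clock: 6.9
eef_pos: [516.3, 152.3, 244.1]
tool_rot: [-3.141, 0.0, 2.51]
force: [-0.4, -0.4, 0.3]
width: 46.8
gripper_force: 0.0
```

```bash
python3 - <<'E'
from h import *
s=ctrl.read_state();print(s['eef_pos'],np.degrees(s['tool_rot']),s['width'])
print(rel([516.8,154.5,79],54+90))
im,d=shot('e','top',(370,220,480,310),5)
g=cv2.cvtColor(im,cv2.COLOR_RGB2GRAY)
# predicted lid hole at th=.092 and its pixel
th=.092; p=H+np.append(U*(-125*np.cos(th)+12*np.sin(th)),125*np.sin(th)+12*np.cos(th)); u,v=proj('top',p); print(p,u,v)
a,b=int(round(u)),int(round(v)); w=g[b-6:b+7,a-6:a+7]; print(w)
E
```

```text
[516.277933   152.29466534 244.12726839] [-1.79950786e+02  5.29414446e-03  1.43822573e+02] 46.80354034230341
[0.09, 0.22, 16.51, np.float64(-0.2)]
[ 529.35765452 -278.41293862   56.43303601] 447.51352571377475 251.89990656982695
[[207 208 204 209 210 205 208 210 208 205 201 155 106]
 [209 209 208 209 209 208 208 208 214 212 210 181 124]
 [208 214 209 210 203 195 197 202 212 210 210 199 149]
 [213 209 208 200 177 161 157 168 190 204 207 206 180]
 [213 210 201 171 151 151 145 132 154 192 208 208 193]
 [214 208 189 140 123 145 154 130 129 175 206 210 199]
 [210 209 180 129 107 133 151 130 128 170 204 212 204]
 [206 204 196 141 115 130 143 128 132 172 199 205 202]
 [213 212 204 176 150 142 139 138 156 187 202 207 207]
 [212 210 210 197 187 177 170 176 192 203 207 206 207]
 [210 207 208 203 203 200 199 202 205 208 206 203 205]
 [206 204 202 204 206 207 205 207 207 207 207 205 204]
 [206 204 206 208 208 206 207 207 205 205 204 208 206]]
```

View pics/e.png

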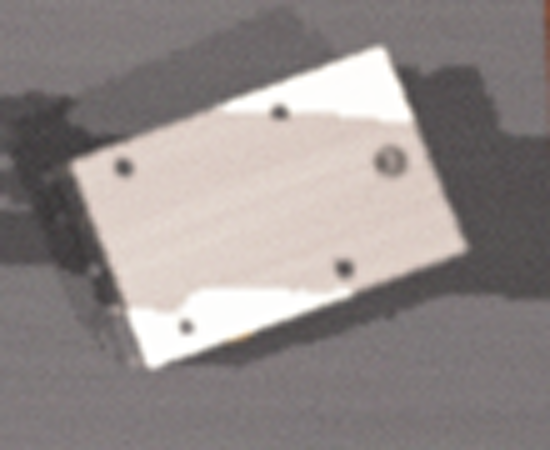

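The lid hole appears at (447.7,251.7), matching the prediction (447.5,251.9), so the mould geometry is good. Descending to the pin.

play_rows --pt "0.45 0 0 4 0" --pt "0.45 0 0 8 0" --pt "0.45 0 0 11 0" --pt "0.45 0 0 12 0" --pt "0.45 0 0 12 0" --pt "0.45 0 0 12 0" --pt "0.45 0 0 12 0" --pt "0.45 0 0 12 0"

```text
clock: 7.75
eef_pos: [517.0, 154.5, 125.7]
tool_rot: [3.139, 0.001, 2.513]
force: [-0.3, -0.4, 0.1]
width: 46.9
gripper_force: 0.0
```

```bash
python3 - <<'E'
from h import *
s=ctrl.read_state();print(s['eef_pos'],np.degrees(s['tool_rot']),s['width'])
print(rel([516.8,154.5,78],54+90))
shot('f','side',(260,180,360,310),4)
E
```

```text
[517.02532568 154.51711078 125.70274783] [1.79871827e+02 8.55727731e-02 1.43993082e+02] 46.91407989944677
[0.02, -0.03, 4.77, np.float64(-0.0)]
```

View pics/f.png

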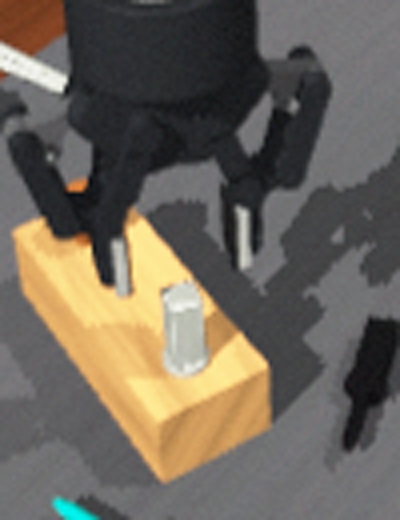

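The pin head sits between the open fingers as planned. Lowering and closing.

play_rows --pt "0.45 0 0 2.5 0" --pt "0.45 0 0 4.7 0" --pt "0.45 0 0 4.7 0" --pt "0.45 0 0 4.7 0" --pt "1 0 0 4.7 0" --pt "1 0 0 4.7 0" --pt "1 0 0 4.7 0" --pt "1 0 0 4.7 0" --pt "1 0 0 4.7 0" --pt "1 0 0 4.7 0"

```text
clock: 8.8
eef_pos: [516.9, 154.5, 78.5]
tool_rot: [3.14, 0.001, 2.513]
force: [-0.3, -0.0, 6.9]
width: 15.4
gripper_force: 58.5
```

play_rows --pt "1 0 0 -2 0" --pt "1 0 0 -5 0" --pt "1 0 0 -8 0" --pt "1 0 0 -8 0" --pt "1 0 0 -8 0" --pt "1 0 0 -8 0"

```text
clock: 9.4
eef_pos: [515.3, 154.1, 156.5]
tool_rot: [-3.14, -0.001, 2.513]
force: [-0.5, -0.5, -1.1]
width: 15.1
gripper_force: 59.3
```

```bash
python3 - <<'E'
from h import *
s=ctrl.read_state();print(s['eef_pos'],np.degrees(s['tool_rot']),s['width'])
hole=H[:2]-125*U; t=np.append(hole,160); print(hole,rel(t))
shot('g','side',(260,140,380,290),4)
E
```

```text
[515.30957891 154.0719953  156.50794703] [-1.79918374e+02 -6.42276701e-02  1.44003678e+02] 15.061645886090712
[ 529.9375 -279.9375] [-26.69, -34.25, -0.33]
```

View pics/g.png

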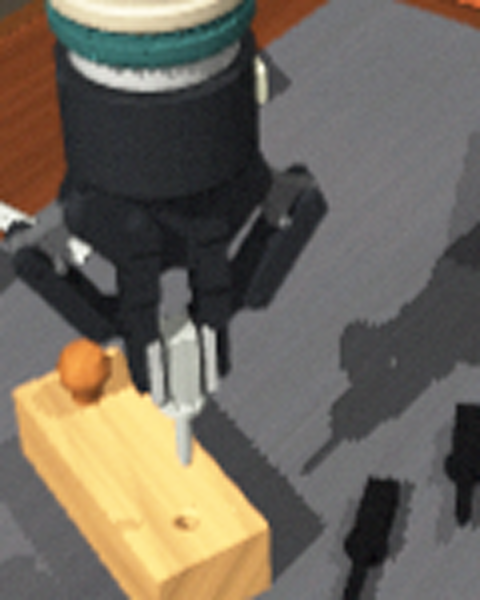

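The pin is held upright and lifted clear of the block. Carrying it above the lid hole.

play_rows --pt "1 -26.7 -34.3 -0.3 0" --pt "1 -26.7 -34.3 -0.3 0" --pt "1 -26.7 -34.3 -0.3 0" --pt "1 -26.7 -34.3 -0.3 0" --pt "1 -26.7 -34.3 -0.3 0" --pt "1 -26.7 -34.3 -0.3 0" --pt "1 -26.7 -34.3 -0.3 0" --pt "1 -26.7 -34.3 -0.3 0" --pt "1 -26.7 -34.3 -0.3 0" --pt "1 -26.7 -34.3 -0.3 0"

```text
clock: 10.45
eef_pos: [528.3, -287.9, 158.9]
tool_rot: [-3.137, 0.001, 2.504]
force: [-0.3, -1.1, -1.2]
width: 15.1
gripper_force: 59.3
```

play_rows --pt "1 0 0 0 0" --pt "1 0 0 0 0" --pt "1 0 0 0 0" --pt "1 0 0 0 0" --pt "1 0 0 0 0" --pt "1 0 0 0 0"

```text
clock: 11.05
eef_pos: [530.7, -279.7, 160.4]
tool_rot: [3.142, 0.0, 2.514]
force: [-0.2, -0.6, -1.5]
width: 15.2
gripper_force: 59.3
```

```bash
python3 - <<'E'
from h import *
s=ctrl.read_state();print(s['eef_pos'],np.degrees(s['tool_rot']),s['width'])
hole=H[:2]-125*U; t=np.append(hole,160); print(rel(t))
im,d=shot('i','side',(370,90,470,190),6)
tip=np.append(s['eef_pos'][:2],s['eef_pos'][2]-73.5)
th=.092; p=H+np.append(U*(-125*np.cos(th)+12*np.sin(th)),125*np.sin(th)+12*np.cos(th))
print('tip px pred',proj('side',tip),'in crop',(np.array(proj('side',tip))-[370,90])*6,'collar',(np.array(proj('side',tip+[0,0,40]))-[370,90])*6,'lid hole',(np.array(proj('side',p))-[370,90])*6)
for n in ['side','top']:
    if n=='top': ctrl.get_image('top')
    for r in ctrl.search_frame(n,'pin_grip')[:3]: print(n,r)
E
```

```text
[ 530.68806298 -279.68509059  160.4037337 ] [1.79997431e+02 3.76366757e-03 1.44047206e+02] 15.189678813133009
[0.05, -0.06, 0.04]
tip px pred (np.float64(410.58316441174605), np.float64(148.44123192972143)) in crop [243.49898647 350.64739158] collar [254.67252699 265.89908729] lid hole [236.76970186 414.742572  ]
side {'bbox': [246.6, 327.1, 295.5, 362.5], 'confidence': 0.86}
side {'bbox': [347.1, 259.2, 360.7, 293.9], 'confidence': 0.79}
side {'bbox': [370.3, 237.2, 381.0, 271.5], 'confidence': 0.61}
top {'bbox': [160.2, 263.8, 197.0, 282.4], 'confidence': 0.61}
top {'bbox': [203.3, 252.9, 214.9, 288.7], 'confidence': 0.59}
top {'bbox': [450.3, 250.7, 471.1, 253.3], 'confidence': 0.55}
```

View pics/i.png

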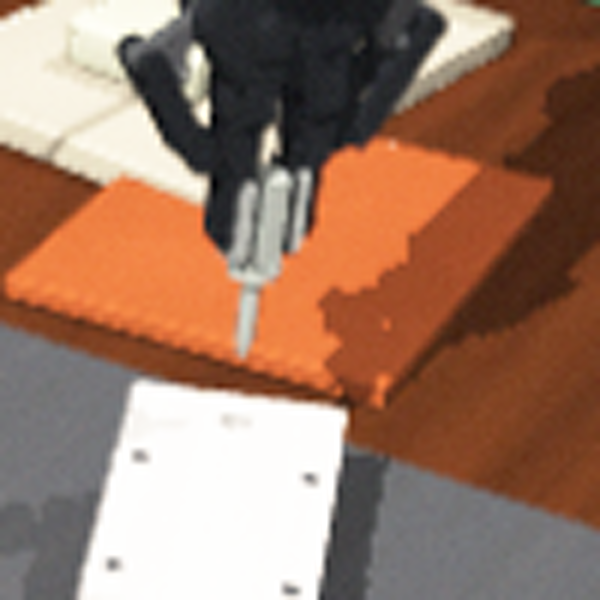

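Tip seen at (243,355) and lid hole at (234,420) in the crop. Both lie about 5 crop px below prediction, so they agree with each other within about 1 mm. Lowering into the lid hole gently.

play_rows --pt "1 0 0 1 0" --pt "1 0 0 2 0" --pt "1 0 0 2.7 0" --pt "1 0 0 3.1 0" --pt "1 0 0 3.5 0" --pt "1 0 0 3.9 0" --pt "1 0 0 4.3 0" --pt "1 0 0 4.7 0" --pt "1 0 0 4.7 0" --pt "1 0 0 4.7 0"

```text
clock: 12.25
eef_pos: [530.6, -280.2, 113.3]
tool_rot: [3.142, 0.0, 2.513]
force: [-0.1, 1.1, -1.1]
width: 15.1
gripper_force: 59.3
```

play_rows --pt "1 0.04 0.03 0.3 0" --pt "1 0.04 0.03 0.6 0" --pt "1 0.04 0.03 0.9 0" --pt "1 0.04 0.03 1.2 0" --pt "1 0.04 0.03 1.5 0" --pt "1 0.04 0.03 1.7 0" --pt "1 0.04 0.03 1.7 0" --pt "1 0.04 0.03 1.7 0"

```text
clock: 13.05
eef_pos: [530.4, -279.8, 96.3]
tool_rot: [-3.141, 0.0, 2.513]
force: [0.1, -0.2, -1.3]
width: 14.9
gripper_force: 59.3
```

play_rows --pt "1 0 0 0.3 0" --pt "1 0 0 0.6 0" --pt "1 0 0 0.9 0" --pt "1 0 0 1.2 0" --pt "1 0 0 1.5 0" --pt "1 0 0 1.7 0" --pt "1 0 0 1.8 0" --pt "1 0 0 1.8 0" --pt "1 0 0 1.8 0"

```text
clock: 13.95
eef_pos: [530.8, -280.1, 78.6]
tool_rot: [3.141, 0.001, 2.513]
force: [0.7, -3.8, 5.2]
width: 15.1
gripper_force: 60.0
```

play_rows --pt "1 0 0 0.05 0" --pt "1 0 0 0.1 0" --pt "1 0 0 0.15 0" --pt "1 0 0 0.15 0" --pt "1 0 0 0.15 0" --pt "1 0 0 0.15 0"

```text
clock: 14.55
eef_pos: [530.9, -280.1, 78.4]
tool_rot: [3.141, 0.002, 2.513]
force: [-1.7, -2.8, 14.9]
width: 15.2
gripper_force: 61.4
```

play_rows --pt "1 0 0 0.05 0" --pt "1 0 0 0.1 0" --pt "1 0 0 0.1 0" --pt "1 0 0 0.1 0" --pt "1 0 0 0.1 0" --pt "1 0 0 0.1 0"

```text
clock: 15.15
eef_pos: [530.9, -280.1, 78.3]
tool_rot: [3.141, 0.002, 2.513]
force: [-2.6, -1.7, 22.0]
width: 15.2
gripper_force: 62.3
```

```bash
python3 - <<'E'
from h import *
s=ctrl.read_state();print(s['eef_pos'],s['force'],s['width'])
im,d=ctrl.get_image('side'); P=world('side',d); q=P[...,:2]-H[:2]; a=-(q@U); b=q@np.array([U[1],-U[0]])
m=(a>5)&(a<110)&(abs(b)<40)&(P[...,2]>35)&(P[...,2]<60); Q=P[m]
for _ in range(4):
    w=np.linalg.svd(Q-Q.mean(0),full_matrices=False)[2][2]; w*=np.sign(w[2]); Q=Q[abs((Q-Q.mean(0))@w)<3]
print('lid',w@np.append(U,0),Q[:,2].mean(),len(Q)); print(ctrl.read_state()['force'])
E
```

```text
[ 530.87597102 -280.11511191   78.27158521] [-2.59352458 -1.71151063 21.99113679] 15.172974782120512
lid -0.0008675060414005461 43.77391719676076 818
[-2.58957099 -1.04894134 21.6042651 ]
```

Lid angle reads about 0.00 rad, the pin is home, and about 22 N is pressing steadily. Handing in.

```bash
python3 -c "
from cell import ctrl
print(ctrl.finish_job())"
```

```text
the job is handed in; nothing more can be done
None
```

I handed the job in at about 15 s, no verdict shown. At that point the lid was shut (about 0.00 rad by camera) and the pin was fully home, still gripped and pressing down with about 22 N; I did not re-measure the punch, brick, jar or tweezers.

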